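# Find the heavy side of a crank disc and hold it down

### The arm

A 6-joint arm with a two-finger parallel gripper is mounted at the origin on a cart in front of the work surface, level with it; the furniture and walls round the work are solid. World frame = base frame: x ahead of the robot, y to its left, z up, the work surface at z = 0. Lengths are in m, angles in rad, forces in N, time in s.
With the tool pointing down it reaches from about 0.25 to 0.85 m from the base axis. Payload 12.5 kg.
Tool frame: the origin (TCP) lies midway between the tips of the shut fingers; the grasp point (between the pads) lies 19 mm behind it; z points along the fingers, y is the direction in which the jaws open and shut (so a half turn about z gives the same grasp; the last joint's range is limited). The gripper opens to 93 mm and grips with 3 to 60 N. Pads are 15 mm wide; open, the fingers measure 128 mm over their backs; the gripper's body (75 mm by 188 mm) begins 65 mm behind the grasp point.
Start: joints at [-1.267, 0.351, 1.652, -0, 1.139, -0.085], TCP at [0.209, -0.509, 0.187] pointing down, gripper open.
Joint ranges: [-2.75, 2.75], [-0.79, 2.1], [0.01, 2.65], [-1.57, 4.71], [0.07, 3.14], [-2.87, 2.87]. Speed limits (rad/s): [2.22, 2.22, 2.79, 3.14, 3.14, 3.14].

### API

Orientations are given as a unit quaternion [x, y, z, w].
In Python, from station import bot, eyes, order, nets gives the robot as it stands.
- The arm moves only by the tool move_arm, never from a script. Its argument "commands" is one flat list of numbers, 6 for each row, row after row: the shift along the tool's x, y, z in m, then the turn, a rotation vector about the tool's x, y, z in degrees. A call has 1 to 12 rows; each row shifts and turns the commanded pose from where the row before left it, along the tool's axes as they then stand; what a row does not reach is not made up. A row lasts 1/12 s, in which the tool goes at most 41.7 mm and 7.16 degrees, less where a joint would pass 70% of its speed; a pose out of reach is approached as far as the arm can. A call with a gripper value outside its range is refused whole. "fingers" is the opening, from -1 (shut) to 1 (fully open), set as the call begins (left out, the last holds). The fingers move at their own pace and stop on an object; "force" is the grip in N (left out, the last holds). Time passes only in rows, so rows that do not move let the fingers close. It gives the time, the measured TCP pose, the force and the opening at its end, in the units of the state.
- bot.state(): the state, without advancing time (a new reading comes with each control period).
- eyes.get_image(name): name is "scene" or "top" or "wrist"; returns the picture (384x512x3 uint8, red, green, blue); there is no depth.
- eyes.camera_info(name): a dict with "intrinsics" (3x3 intrinsics, pixels), "rvec" (rotation vector, rad) and "tvec" (3), from world to camera coordinates, as OpenCV has them. Camera axes: x right, y down, z forward; pixel columns grow to the right and rows downward; lengths in m; the calibration is good to about 2 mm. A picture is of the moment at which its call begins: read the wrist's pose just before it. camera_info takes no time and is no camera call; for the wrist camera it gives the pose at the moment of the call.
- order.finish_job(): hands the job in, once; it reports no verdict.
Trained networks look in the newest picture that a camera, given by its name, has taken for a name from the list of things; names that differ only in an ending like _2 or _b are one class to them, and where a whole thing is asked for, a point or a joint stands for the part that bears it (a point fixed in the world has none). Each returns a list of dicts, best first, with "conf" (0 to 1); they miss things now and then, are a little off and sometimes report something else, mostly with a low value. They report only what shows in the picture. A call takes as long as a camera call.
- nets.boxes_of(query, camera): "xyz" ([x, y, z] in m, in world coordinates, good to about 4 mm: the middle of the surface that is visible of it).
- nets.mark_of(query, camera): "xyz" ([x, y, z] in m, in world coordinates, good to about 4 mm: a listed point, or the origin of a listed thing).
The state is a dict: "t": time; "joint_pos": joint angles; "dq": joint speeds; "tau": joint torques, N m; "tool_pos": TCP position; "eef_rot": TCP orientation; "wrist_force": force on the tool from outside, world axes, zero at the start; "ft_torque": the same for the moment, N m; "grip_width": finger opening in m.
Only numpy, scipy, OpenCV 4.12 (cv2) and the standard library are available. Lean on these libraries where they do the work, as an engineer would, in place of code of your own. Each camera call takes 0.05 s, during which the arm holds its last target.

### The job

The crank disc on the balancing stand has a weight sealed inside it, so one side is heavy, but nothing on the outside shows which. Take the disc by its crank handle, turn it round by hand to feel where the heavy side is, and bring the heavy side straight down. Finish while still gripping the handle and holding the disc still there; leave the other things on the worktop where they are.

Things in the scene. Friction and masses are not known exactly. Their poses are not given: they have to be found in the camera images.
- stand: Balancing stand, bolted down: base plate 155 x 150 x 12 mm with an upright and bearing, carrying a metal disc, 150 mm across, 26 mm thick, on a level axle 125 mm up. Origin on the worktop under the disc's middle. x: along the axle, from the disc's front (robot and handle side) to its back; z up. The base starts 18 mm in front of the origin: nothing stands under the handle's outer part.
- axle (a point): Point on the axle in the disc's front face, 13 mm in front of its middle plane, 125 mm above the worktop. A flat hub nut stands 11 mm out from the face. The bearing is stiff: its friction (about 0.32 N m) is a little more than the pull of the heavy side, so the disc stays where it is left. Without the weight, disc and handle are in balance but for a few grams.
- handle_grip (a point): Where to grip the crank handle: on its centre line, 50 mm in front of the disc's front face, 50 mm off the axle; goes round with it. The handle is a black round sleeve, 17 mm thick (19 mm at its two beads), 66 mm long, parallel to the axle, from 12 to 78 mm in front of the face.
- disc (a joint): Angle of the disc, rad, without end stops. At 0 the handle is straight up; grows clockwise as seen from the robot: at +1.57 the handle is at the right (stand -y), at -1.57 at the left. Turning takes about 6.4 N at the handle for friction, up to 5.3 N more while the heavy side is lifted, up to 5.3 N less while it falls. At the start the heavy side is never within 40 degrees of straight down.
- weight (a joint): Sealed weight, 0.6 kg, 45 mm off the axle (0.26 N m when level with it), at another angle to the handle in each run. Value: its slide outwards on a very stiff spring, m: +0.00005 with the heavy side straight down, 0 level with the axle, -0.00005 straight up, as the cosine in between. Far smaller than the reading noise, and out of sight: find the heavy side by feel.
- marker_pen: marker pen lying on the worktop, 135 mm long, 17 mm thick; a bystander; origin under its centre
- lab_timer: small flat bench timer, 58 x 70 x 18 mm; a bystander; origin under its centre
- beaker: clear 250 ml beaker, 73 mm wide, 90 mm high; a bystander; origin under its centre
- amber_bottle: brown bottle with screw cap, 66 mm wide, 147 mm high; a bystander; origin under its centre
- petri_dish: round covered dish, 90 mm wide, 15 mm high; a bystander; origin under its centre
- handle: The black sleeve of the crank handle (see handle_grip); origin on its centre line at the end next to the disc, 12 mm in front of the front face; it spins freely on its pin, so a gripper that holds it keeps its own orientation while the handle goes round the axle. Its orientation tells nothing.

How it is judged:
By the outcome, as a careful person would: the job done as asked, in the order asked, and still so for the second after the job is handed in, while the arm keeps its last pose, push and grip.
It also fails if it takes over 51 s, if anything falls off the work surface, if the arm or the gripper's body presses on something with over 40 N, if the wrist force passes 120 N, or if a joint passes its speed limit or range.

## Working session

There is one attempt and no reset: what is moved stays moved. The work goes in short steps, Python scripts to look and compute and a tool call to move; the robot and the scene stay as the last step left them, time stands still between calls to the robot, and variables do not carry over. Pictures are saved under pics/ and viewed, and the job is handed in when it is done.

Besides the shell and the picture viewer there is one more tool, called after "Emit:" as name(argument=value, ...) on one line, values as JSON. move_arm: Moves the arm, as the interface text tells. Its arguments: {"type":"object","properties":{"commands":{"type":"array"},"fingers":{"type":"number"},"force":{"type":"number"}},"required":["commands"]}

```bash
ls; mkdir -p pics; python3 - <<'E'
from station import bot,eyes,nets
import cv2
s=bot.state();print({k:s[k] for k in s})
for c in("scene","top"):
    im=eyes.get_image(c);cv2.imwrite(f"pics/{c}0.png",im[:,:,::-1])
    for q in("stand","axle","handle_grip","handle"):
        print(c,q,[(r['conf'],r['xyz']) for r in nets.mark_of(q,c)[:2]])
E
```

```text
pics
{'t': 0.0, 'joint_pos': array([-1.26659862e+00,  3.51231362e-01,  1.65239807e+00, -6.19911965e-06,
        1.13910372e+00, -8.46026213e-02]), 'dq': array([-2.57066932e-04, -1.31236734e-03, -5.92968159e-04,  1.59952177e-06,
       -3.39111809e-04,  6.30394395e-04]), 'tau': array([-1.04002251e-03, -4.97326577e+01, -2.85259652e+01,  6.99672871e-02,
        2.57104298e-02, -7.55564247e-05]), 'tool_pos': array([ 0.20840288, -0.50858828,  0.18651401]), 'eef_rot': array([ 9.81163311e-01,  1.93179277e-01, -6.52834202e-05, -5.66503947e-04]), 'wrist_force': array([ 0.19414361, -0.52090032, -0.39078091]), 'ft_torque': array([ 0.01004607, -0.03086378, -0.03100093]), 'grip_width': 0.09294185251314634}
scene stand [(0.61, [0.6627, -0.148, -0.0003])]
scene axle [(0.88, [0.6467, -0.1546, 0.1256])]
scene handle_grip [(0.42, [0.5976, -0.1854, 0.1607])]
scene handle [(0.44, [0.6372, -0.1871, 0.1625])]
top stand [(0.73, [0.659, -0.1535, -0.001])]
top axle [(0.89, [0.6496, -0.1538, 0.1248])]
top handle_grip [(0.42, [0.5932, -0.1884, 0.16])]
top handle [(0.5, [0.6353, -0.1873, 0.1576])]
```

View pics/scene0.png

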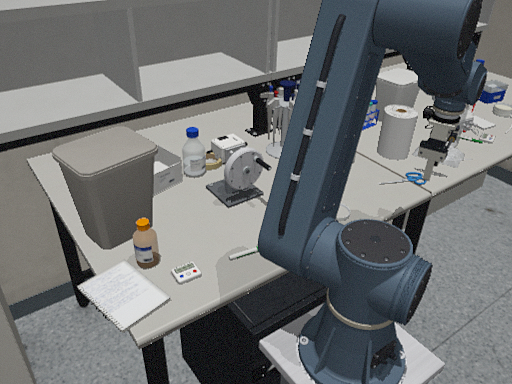

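View pics/top0.png

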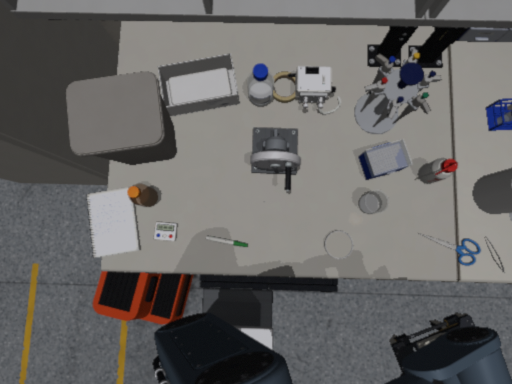

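The scene picture shows the stand at about (235,170) with the handle pointing towards the robot at (262,163). The top view shows the base plate at (253–298, 128–173), nearly square to the image, with the handle at (288,168–190), up and to the right of the axle. Next I'll measure the yaw.

```bash
cat > h.py <<'E'
import numpy as np,cv2
from station import bot,eyes,nets
def ray(c,uv,z,info=None):
    i=info or eyes.camera_info(c);K=np.array(i['intrinsics']);R=cv2.Rodrigues(np.array(i['rvec']))[0];t=np.array(i['tvec']).ravel()
    o=-R.T@t;d=R.T@np.linalg.inv(K)@np.array([*uv,1.]);return o+d*(z-o[2])/d[2]
E
python3 - <<'E'
from h import *
im=cv2.imread("pics/top0.png")
cv2.imwrite("pics/topz.png",cv2.resize(im[115:205,230:330],None,fx=6,fy=6,interpolation=cv2.INTER_CUBIC))
for p in((253,128),(297,128),(252,172),(298,174)):print(ray("top",p,.012))
for q in("beaker","petri_dish","amber_bottle","marker_pen","lab_timer"):
    print(q,[(r['conf'],r['xyz']) for r in nets.mark_of(q,"top")[:1]])
E
```

```text
[ 0.79388105 -0.07981637  0.012     ]
[ 0.79723319 -0.22642553  0.012     ]
[ 0.64472766 -0.08074845  0.012     ]
[ 0.64174868 -0.23167338  0.012     ]
beaker [(0.91, [0.5534, -0.4621, -0.0045])]
petri_dish [(0.73, [0.4232, -0.3644, 0.0008])]
amber_bottle [(0.75, [0.5525, 0.2579, 0.0021])]
marker_pen [(0.69, [0.4171, -0.0066, -0.0015])]
lab_timer [(0.92, [0.4479, 0.1965, -0.003])]
```

View pics/topz.png

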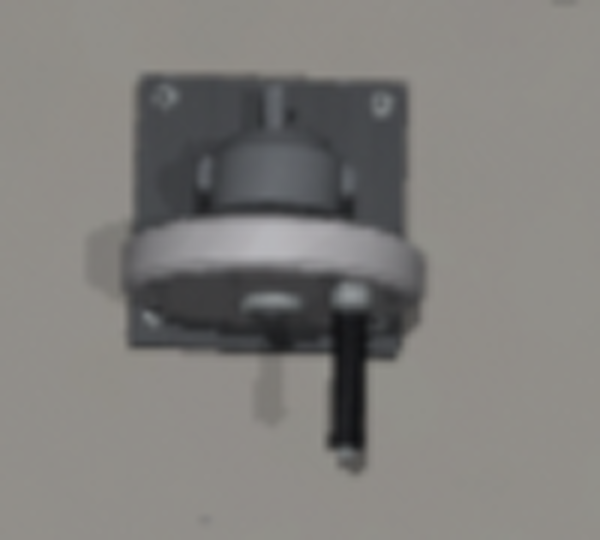

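Base edges in the zoom run from (140,75) to (408,82) and from (140,75) to (130,345), so the stand yaw is about −2°. The handle is at about +45°.

Emit:
move_arm(commands=[0, 0, -0.035, 0, 0, 0, 0, 0, -0.035, 0, 0, 0, 0, 0, -0.035, 0, 0, 0, 0.034, -0.011, 0, 0, 0, 0, 0.034, -0.011, 0, 0, 0, 0, 0.034, -0.011, 0, 0, 0, 0, 0.034, -0.011, 0, 0, 0, 0, 0.034, -0.011, 0, 0, 0, 0, 0.034, -0.011, 0, 0, 0, 0, 0.034, -0.011, 0, 0, 0, 0, 0.034, -0.011, 0, 0, 0, 0, 0.034, -0.011, 0, 0, 0, 0], fingers=1, force=50)

```text
t: 1.75
tool_pos: [0.4553, -0.2999, 0.2922]
eef_rot: [0.981, 0.193, 0.0, 0.0]
wrist_force: [0.4, -1.4, 0.2]
grip_width: 0.0929
```

Emit:
move_arm(commands=[0.034, -0.011, 0, 0, 0, 0, 0.034, -0.011, 0, 0, 0, 0, 0.034, -0.011, 0, 0, 0, 0, 0.034, -0.011, 0, 0, 0, 0, 0.034, -0.011, 0, 0, 0, 0, 0, 0, 0, 0, 0, 6.1, 0, 0, 0, 0, 0, 6.1, 0, 0, 0, 0, 0, 6.1, 0, 0, 0, 0, 0, 6.1, 0, 0, 0, 0, 0, 0, 0, 0, 0, 0, 0, 0])

```text
t: 2.67
tool_pos: [0.5906, -0.186, 0.292]
eef_rot: [1.0, -0.017, -0.0, -0.0]
wrist_force: [-0.2, 0.2, 0.6]
grip_width: 0.0928
```

```bash
python3 - <<'E'
from h import *
from scipy.spatial.transform import Rotation as R
s=bot.state();print(s['t'],s['tool_pos'],s['wrist_force'],s['joint_pos']);m=R.from_quat(s['eef_rot']).as_matrix();print(m.round(4))
for c in ("wrist","scene","top"):
    im=eyes.get_image(c);cv2.imwrite(f"pics/{c}1.png",im[:,:,::-1])
    for q in("axle","handle_grip","handle"):
        print(c,q,[(r['conf'],r['xyz']) for r in nets.mark_of(q,c)[:2]])
i=eyes.camera_info("top")
for z,ps in((.012,((140,75),(408,82),(130,345),(398,355))),):
    for p in ps:print(ray("top",(230+(p[0]-2.5)/6,115+(p[1]-2.5)/6),z))
E
```

```text
2.6667 [ 0.59058567 -0.18597842  0.29199055] [-0.19001609  0.16485156  0.61684596] [-3.80241642e-01  4.02150182e-01  1.31937116e+00 -6.76274285e-06
  1.42015316e+00  1.22432867e+00]
[[ 9.994e-01 -3.380e-02 -1.000e-04]
 [-3.380e-02 -9.994e-01  0.000e+00]
 [-1.000e-04 -0.000e+00 -1.000e+00]]
wrist axle [(0.8, [0.6484, -0.1543, 0.1282])]
wrist handle_grip [(0.96, [0.5961, -0.1879, 0.1594])]
wrist handle [(0.9, [0.6339, -0.1844, 0.162])]
scene axle [(0.89, [0.6477, -0.1542, 0.1263]), (0.69, [0.4171, -0.3611, 0.0])]
scene handle_grip [(0.44, [0.6477, -0.1514, 0.1279]), (0.43, [0.42, -0.3632, -0.0019])]
scene handle []
top axle [(0.62, [0.6459, -0.1519, 0.1286])]
top handle_grip [(0.41, [0.5903, -0.1853, 0.1597])]
top handle [(0.4, [0.6374, -0.1869, 0.158])]
[ 0.79703143 -0.07944891  0.012     ]
[ 0.796418   -0.22837702  0.012     ]
[ 0.64438974 -0.07829325  0.012     ]
[ 0.64241361 -0.22484575  0.012     ]
```

View pics/wrist1.png

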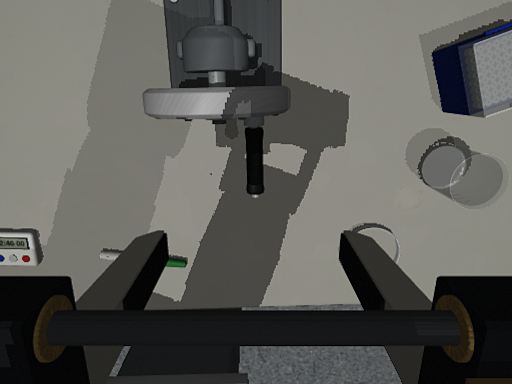

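The wrist view shows the handle centred between the fingers, at (254–256, 127–193). Descend and grip.

Emit:
move_arm(commands=[0, 0, 0.025, 0, 0, -1.2, 0, 0, 0.03, 0, 0, 0, 0, 0, 0.03, 0, 0, 0, 0, 0, 0.03, 0, 0, 0, 0, 0, 0.025, 0, 0, 0, 0, 0.001, 0.011, 0, 0, 0, 0, 0, 0, 0, 0, 0])

```text
t: 3.85
tool_pos: [0.5894, -0.1867, 0.1387]
eef_rot: [1.0, -0.008, -0.002, -0.001]
wrist_force: [0.5, 0.5, 0.0]
grip_width: 0.0931
```

Emit:
move_arm(commands=[0, 0, 0, 0, 0, 0, 0, 0, 0, 0, 0, 0, 0, 0, 0, 0, 0, 0, 0, 0, 0, 0, 0, 0, 0, 0, 0, 0, 0, 0, 0, 0, 0, 0, 0, 0, 0, 0, 0, 0, 0, 0, 0, 0, 0, 0, 0, 0], fingers=-1, force=55)

```text
t: 4.52
tool_pos: [0.5906, -0.187, 0.1412]
eef_rot: [1.0, -0.008, 0.0, 0.0]
wrist_force: [-0.3, -0.4, -0.0]
grip_width: 0.0442
```

```bash
python3 - <<'E'
from h import *
s=bot.state();print(s['t'],s['tool_pos'],s['wrist_force'],s['eef_rot'],s['grip_width'])
im=eyes.get_image("wrist");cv2.imwrite(f"pics/wrist2.png",im[:,:,::-1])
for q in("axle",):print(q,nets.mark_of(q,"wrist")[:1])
E
```

```text
4.5167 [ 0.59063595 -0.18699613  0.14115448] [-0.33575373 -0.4092709  -0.01464132] [ 9.99967518e-01 -8.05948498e-03  8.30005276e-05  1.74535858e-05] 0.04419743680978951
axle []
```

View pics/wrist2.png

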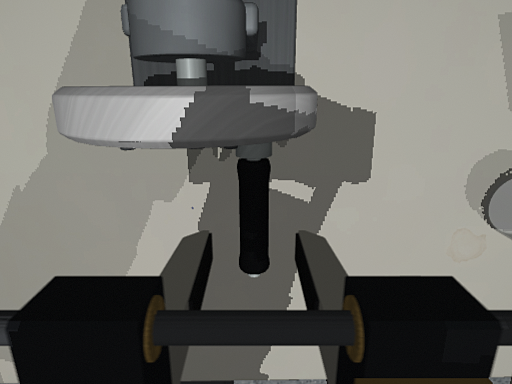

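The handle at (240–270, 158–272) is centred between the closing fingers. They need more time to close.

Emit:
move_arm(commands=[0, 0, 0, 0, 0, 0, 0, 0, 0, 0, 0, 0, 0, 0, 0, 0, 0, 0, 0, 0, 0, 0, 0, 0, 0, 0, 0, 0, 0, 0, 0, 0, 0, 0, 0, 0, 0, 0, 0, 0, 0, 0, 0, 0, 0, 0, 0, 0])

```text
t: 5.28
tool_pos: [0.5906, -0.187, 0.141]
eef_rot: [1.0, -0.008, -0.0, -0.0]
wrist_force: [-1.2, -0.0, -0.1]
grip_width: 0.0007
```

```bash
python3 - <<'E'
from h import *
s=bot.state();print(s['t'],s['tool_pos'],s['wrist_force'],s['ft_torque'],s['grip_width'])
th0=np.radians(43)
for k in range(1,25):
    r=[]
    for j in range(3):
        a=th0+np.radians(15*(k-1)+5*j);b=a+np.radians(5)
        # world y=-sin, z=cos ; tool y=-world y, tool z=-world z
        r+=[0,round(.05*(np.sin(b)-np.sin(a)),4),round(-.05*(np.cos(b)-np.cos(a)),4),0,0,0]
    print(43+15*k,r)
E
```

```text
5.2833 [ 0.59059861 -0.18696368  0.14102061] [-1.15189266 -0.03135662 -0.09287282] [0.01932249 0.03476916 0.01819773] 0.0006611246946728545
58 [0, np.float64(0.0031), np.float64(0.0031), 0, 0, 0, 0, np.float64(0.0028), np.float64(0.0034), 0, 0, 0, 0, np.float64(0.0025), np.float64(0.0036), 0, 0, 0]
73 [0, np.float64(0.0021), np.float64(0.0038), 0, 0, 0, 0, np.float64(0.0018), np.float64(0.004), 0, 0, 0, 0, np.float64(0.0015), np.float64(0.0041), 0, 0, 0]
88 [0, np.float64(0.0011), np.float64(0.0042), 0, 0, 0, 0, np.float64(0.0007), np.float64(0.0043), 0, 0, 0, 0, np.float64(0.0003), np.float64(0.0043), 0, 0, 0]
103 [0, np.float64(-0.0), np.float64(0.0044), 0, 0, 0, 0, np.float64(-0.0004), np.float64(0.0043), 0, 0, 0, 0, np.float64(-0.0008), np.float64(0.0043), 0, 0, 0]
118 [0, np.float64(-0.0012), np.float64(0.0042), 0, 0, 0, 0, np.float64(-0.0015), np.float64(0.0041), 0, 0, 0, 0, np.float64(-0.0019), np.float64(0.0039), 0, 0, 0]
133 [0, np.float64(-0.0022), np.float64(0.0038), 0, 0, 0, 0, np.float64(-0.0025), np.float64(0.0036), 0, 0, 0, 0, np.float64(-0.0028), np.float64(0.0033), 0
[... 2256 characters left out ...]
 0, 0, np.float64(0.0041), np.float64(-0.0015), 0, 0, 0]
358 [0, np.float64(0.0042), np.float64(-0.0011), 0, 0, 0, 0, np.float64(0.0043), np.float64(-0.0007), 0, 0, 0, 0, np.float64(0.0043), np.float64(-0.0003), 0, 0, 0]
373 [0, np.float64(0.0044), np.float64(0.0), 0, 0, 0, 0, np.float64(0.0043), np.float64(0.0004), 0, 0, 0, 0, np.float64(0.0043), np.float64(0.0008), 0, 0, 0]
388 [0, np.float64(0.0042), np.float64(0.0012), 0, 0, 0, 0, np.float64(0.0041), np.float64(0.0015), 0, 0, 0, 0, np.float64(0.0039), np.float64(0.0019), 0, 0, 0]
403 [0, np.float64(0.0038), np.float64(0.0022), 0, 0, 0, 0, np.float64(0.0036), np.float64(0.0025), 0, 0, 0, 0, np.float64(0.0033), np.float64(0.0028), 0, 0, 0]
```

The grip closed to 0.7 mm, so the fingers missed the handle. I'll take a look.

```bash
python3 - <<'E'
from h import *
for c in("wrist","scene","top"):
    im=eyes.get_image(c);cv2.imwrite(f"pics/{c}3.png",im[:,:,::-1])
    print(c,[nets.mark_of(q,c)[:1] for q in ("axle","handle_grip","handle")])
    i=eyes.camera_info(c);K=np.array(i['intrinsics']);s=bot.state()
    for p in(s['tool_pos'],s['tool_pos']+[0,0,.019],[.596,-.187,.16],[.647,-.154,.125]):print(cv2.projectPoints(np.array([p]),np.array(i['rvec']),np.array(i['tvec']),K,None)[0].ravel())
a=cv2.imread("pics/scene3.png")[120:220,200:320];b=cv2.imread("pics/top3.png")[110:210,230:350]
w=cv2.imread("pics/wrist3.png")
cv2.imwrite("pics/m3.png",np.vstack([np.hstack([cv2.resize(x,(400,333),interpolation=cv2.INTER_CUBIC) for x in(a,b)]),]))
E
```

```text
wrist [[], [{'xyz': [0.5943, -0.1866, 0.1582], 'conf': 0.9}], [{'xyz': [0.6359, -0.187, 0.1632], 'conf': 0.77}]]
[254.07834454 224.58819382]
[254.16062819 237.42586774]
[254.04855241 228.74930561]
[199.98337088 132.08101132]
scene [[{'xyz': [0.6484, -0.1552, 0.1247], 'conf': 0.59}], [], []]
[265.42790198 170.19788256]
[265.64557531 165.17582153]
[264.65025557 164.48272008]
[247.17976512 169.88874751]
top [[{'xyz': [0.6459, -0.1542, 0.127], 'conf': 0.61}], [], []]
[286.80005426 183.03751475]
[287.25781346 182.01256803]
[287.29406067 180.14305827]
[275.62085787 164.82147604]
```

View pics/m3.png

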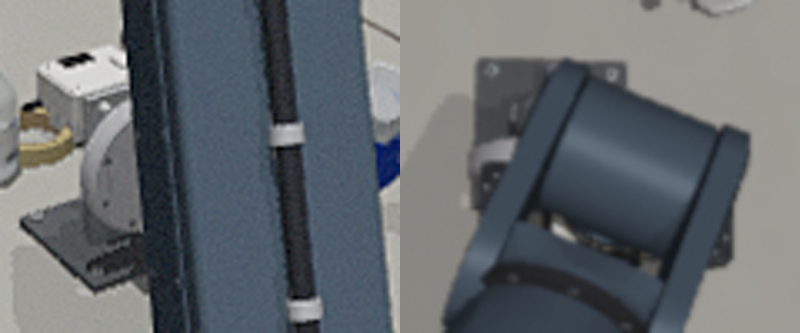

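View pics/wrist3.png

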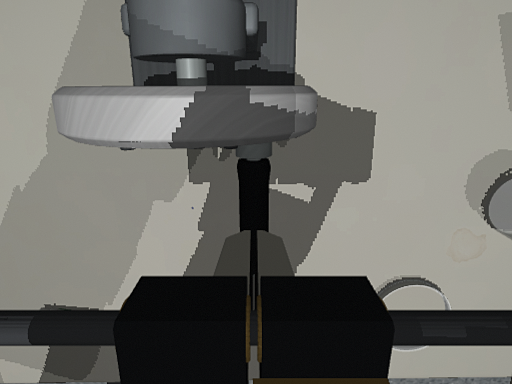

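```bash
python3 - <<'E'
from h import *
from scipy.spatial.transform import Rotation as Rr
s=bot.state();i=eyes.camera_info("wrist");K=np.array(i['intrinsics'])
R=cv2.Rodrigues(np.array(i['rvec']))[0];t=np.array(i['tvec']).ravel()
print(K, "cam pos",-R.T@t,"fwd",R[2])
T=np.eye(4);T[:3,:3]=Rr.from_quat(s['eef_rot']).as_matrix();T[:3,3]=s['tool_pos']
W=np.eye(4);W[:3,:3]=R;W[:3,3]=t
C=W@T  # cam<-tool
def P(q,p):
    T=np.eye(4);T[:3,:3]=Rr.from_quat(q).as_matrix();T[:3,3]=p
    return K@(C@np.linalg.inv(T))[:3]
P1=P([1,-.0169,0,0],[.59058,-.18598,.29199]);P2=P([.99997,-.00806,0,0],[.590636,-.186996,.141154])
for a,b in(((254,127),(254,158)),((255.5,193),(254,272))):
    X=cv2.triangulatePoints(P1,P2,np.array(a,float),np.array(b,float));print((X[:3]/X[3]).ravel())
for z in(.12,.13,.14,.16):
    print(z,[ray("wrist",p,z).round(4) for p in((254,158),(254,272),(240,265),(270,265))])
w1=cv2.imread("pics/wrist1.png")[110:210,200:310];w2=cv2.imread("pics/wrist2.png")[140:290,190:320]
cv2.imwrite("pics/m4.png",np.hstack([cv2.resize(w1,(400,500)),cv2.resize(w2,(400,500))]))
E
```

```text
[[337.80526588   0.         253.29615821]
 [  0.         337.80526588 190.81221368]
 [  0.           0.           1.        ]] cam pos [ 0.67346804 -0.18779904  0.33822252] fwd [-0.29377226  0.00458215 -0.95586446]
[ 0.63590429 -0.1876988   0.15411086]
[ 0.57198736 -0.18684021  0.16664934]
0.12 [array([ 0.6289, -0.1876,  0.12  ]), array([ 0.5444, -0.1862,  0.12  ]), array([ 0.5503, -0.1762,  0.12  ]), array([ 0.55  , -0.1979,  0.12  ])]
0.13 [array([ 0.631 , -0.1876,  0.13  ]), array([ 0.5503, -0.1863,  0.13  ]), array([ 0.556 , -0.1767,  0.13  ]), array([ 0.5556, -0.1975,  0.13  ])]
0.14 [array([ 0.633 , -0.1876,  0.14  ]), array([ 0.5562, -0.1864,  0.14  ]), array([ 0.5616, -0.1773,  0.14  ]), array([ 0.5613, -0.197 ,  0.14  ])]
0.16 [array([ 0.6371, -0.1876,  0.16  ]), array([ 0.5681, -0.1865,  0.16  ]), array([ 0.5729, -0.1783,  0.16  ]), array([ 0.5726, -0.1961,  0.16  ])]
```

View pics/m4.png

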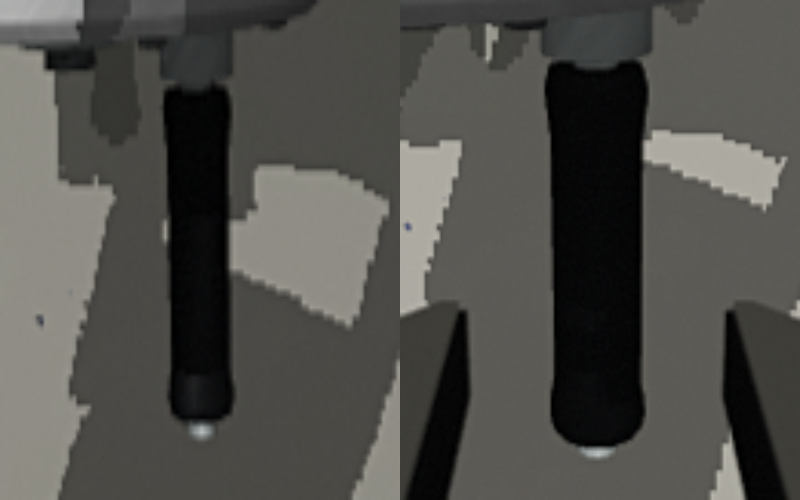

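```bash
python3 - <<'E'
import cv2,numpy as np
w=cv2.imread("pics/wrist3.png")[80:384,90:420]
w=np.clip(w.astype(float)*1.6,0,255).astype('uint8')
cv2.imwrite("pics/m5.png",cv2.resize(w,(650,598),interpolation=cv2.INTER_CUBIC))
E
```

```text
(no output)
```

View pics/m5.png

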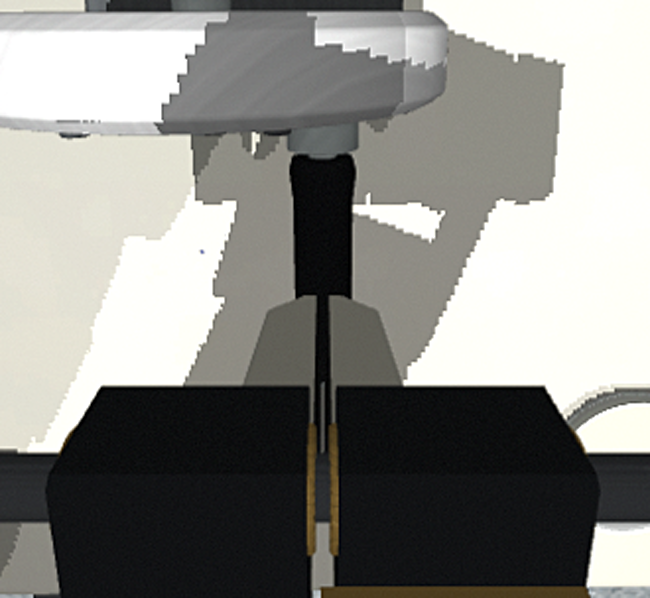

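The handle really is at z≈0.16, but the fingers shut at about the height of its top, so the tips sit higher than the TCP figure implied. I'll open, go 25 mm lower and close again. That is safe whichever explanation is right.

Emit:
move_arm(commands=[0, 0, 0, 0, 0, 0, 0, 0, 0, 0, 0, 0, 0, 0, 0, 0, 0, 0, 0, 0, 0, 0, 0, 0, 0, 0, 0, 0, 0, 0, 0, 0, 0, 0, 0, 0, 0, 0, 0, 0, 0, 0, 0, 0, 0, 0, 0, 0], fingers=0.2)

```text
t: 6.55
tool_pos: [0.5906, -0.187, 0.141]
eef_rot: [1.0, -0.008, 0.0, 0.0]
wrist_force: [0.1, 0.9, -0.6]
grip_width: 0.0496
```

```bash
python3 - <<'E'
from h import *
s=bot.state();print(s['t'],s['tool_pos'],s['wrist_force'],s['ft_torque'],s['grip_width'])
im=eyes.get_image("wrist");cv2.imwrite(f"pics/wrist6.png",im[:,:,::-1])
w=np.clip(im[80:384,90:420,::-1].astype(float)*1.6,0,255).astype('uint8')
cv2.imwrite("pics/m6.png",cv2.resize(w,(650,598),interpolation=cv2.INTER_CUBIC))
E
```

```text
6.55 [ 0.59058464 -0.18699714  0.14103791] [ 0.14882308  0.90990781 -0.60033323] [-0.01744369 -0.02345481 -0.02225953] 0.04958304498069721
```

View pics/m6.png

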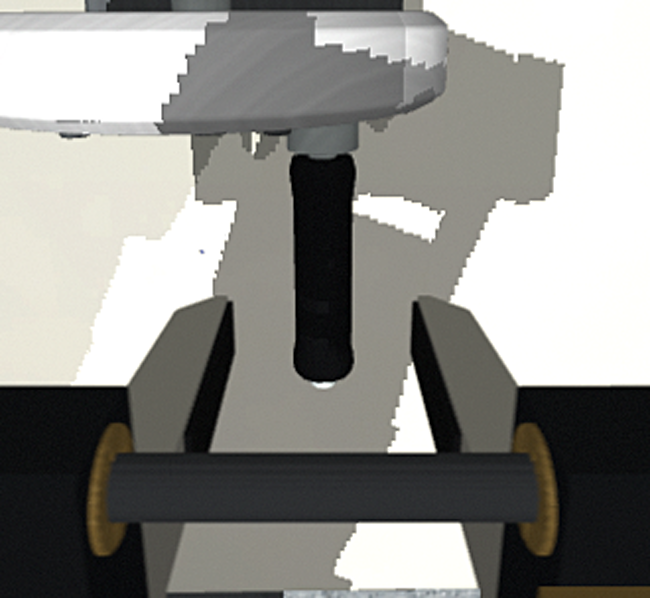

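Tip spacing of 92 px for 49.6 mm gives a depth of about 0.183 m, while the handle is at about 0.198 m, so the tips are just above the handle's top. Go down 30 mm.

Emit:
move_arm(commands=[0, 0, 0.006, 0, 0, 0, 0, 0, 0.008, 0, 0, 0, 0, 0, 0.008, 0, 0, 0, 0, 0, 0.008, 0, 0, 0, 0, 0, 0, 0, 0, 0])

```text
t: 7.02
tool_pos: [0.5895, -0.1866, 0.1087]
eef_rot: [1.0, -0.008, -0.002, -0.001]
wrist_force: [0.2, 0.2, -0.8]
grip_width: 0.0559
```

Emit:
move_arm(commands=[0, 0, 0, 0, 0, 0, 0, 0, 0, 0, 0, 0, 0, 0, 0, 0, 0, 0, 0, 0, 0, 0, 0, 0, 0, 0, 0, 0, 0, 0, 0, 0, 0, 0, 0, 0, 0, 0, 0, 0, 0, 0, 0, 0, 0, 0, 0, 0], fingers=-1)

```text
t: 7.68
tool_pos: [0.5906, -0.1871, 0.1112]
eef_rot: [1.0, -0.008, 0.0, 0.0]
wrist_force: [-0.5, -0.9, 0.6]
grip_width: 0.0155
```

```bash
python3 - <<'E'
from h import *
s=bot.state();print(s['t'],s['tool_pos'],s['wrist_force'],s['ft_torque'],s['grip_width'])
im=eyes.get_image("wrist");cv2.imwrite(f"pics/wrist7.png",im[:,:,::-1])
w=np.clip(im[80:384,90:420,::-1].astype(float)*1.6,0,255).astype('uint8')
cv2.imwrite("pics/m7.png",cv2.resize(w,(650,598),interpolation=cv2.INTER_CUBIC))
E
```

```text
7.6833 [ 0.59063396 -0.18707937  0.11117618] [-0.48581004 -0.88538326  0.60051855] [-0.01390157  0.00089355  0.00915277] 0.015480996288606108
```

View pics/m7.png

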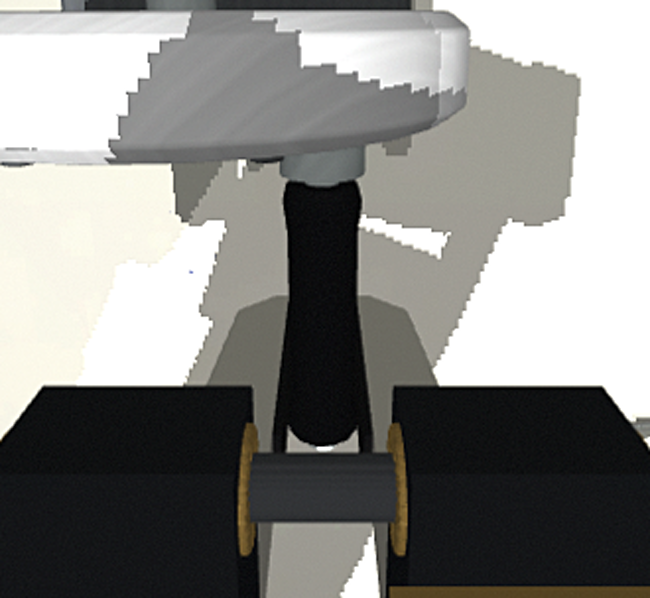

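The handle is now between the fingers. Check that the width is stable.

Emit:
move_arm(commands=[0, 0, 0, 0, 0, 0, 0, 0, 0, 0, 0, 0, 0, 0, 0, 0, 0, 0], force=60)

```text
t: 7.98
tool_pos: [0.5906, -0.1871, 0.1111]
eef_rot: [1.0, -0.008, 0.0, 0.0]
wrist_force: [-0.0, -1.1, 1.0]
grip_width: 0.0156
```

Emit:
move_arm(commands=[0, 0.0031, 0.0031, 0, 0, 0, 0, 0.0028, 0.0034, 0, 0, 0, 0, 0.0025, 0.0036, 0, 0, 0])

```text
t: 8.23
tool_pos: [0.5905, -0.195, 0.1003]
eef_rot: [1.0, -0.008, 0.0, -0.001]
wrist_force: [2.2, 6.5, -0.3]
grip_width: 0.016
```

Emit:
move_arm(commands=[0, 0.0021, 0.0038, 0, 0, 0, 0, 0.0018, 0.004, 0, 0, 0, 0, 0.0015, 0.0041, 0, 0, 0])

```text
t: 8.48
tool_pos: [0.5904, -0.1996, 0.0881]
eef_rot: [1.0, -0.008, -0.0, -0.001]
wrist_force: [3.2, 11.7, -0.2]
grip_width: 0.0155
```

Emit:
move_arm(commands=[0, 0.0011, 0.0042, 0, 0, 0, 0, 0.0007, 0.0043, 0, 0, 0, 0, 0.0003, 0.0043, 0, 0, 0])

```text
t: 8.73
tool_pos: [0.5904, -0.2009, 0.0754]
eef_rot: [1.0, -0.008, -0.0, -0.002]
wrist_force: [2.3, 16.0, 4.0]
grip_width: 0.0156
```

Emit:
move_arm(commands=[0, 0, 0.0044, 0, 0, 0, 0, -0.0004, 0.0043, 0, 0, 0, 0, -0.0008, 0.0043, 0, 0, 0])

```text
t: 8.98
tool_pos: [0.5905, -0.1991, 0.0629]
eef_rot: [1.0, -0.008, -0.0, -0.002]
wrist_force: [1.0, 19.3, 9.5]
grip_width: 0.0157
```

```bash
python3 - <<'E'
from h import *
s=bot.state();print(s['t'],s['tool_pos'],s['wrist_force'],s['ft_torque'],s['grip_width'])
im=eyes.get_image("wrist");cv2.imwrite(f"pics/wrist8.png",im[:,:,::-1])
print([nets.mark_of(q,"wrist")[:1] for q in("handle","handle_grip")])
E
```

```text
8.9833 [ 0.59050933 -0.19908777  0.06291842] [ 1.03704362 19.32097567  9.47315512] [3.31198725 0.04143504 0.20943417] 0.01565819902477592
[[{'xyz': [0.6313, -0.1995, 0.117], 'conf': 0.6}], [{'xyz': [0.599, -0.2005, 0.1097], 'conf': 0.95}]]
```

View pics/wrist8.png

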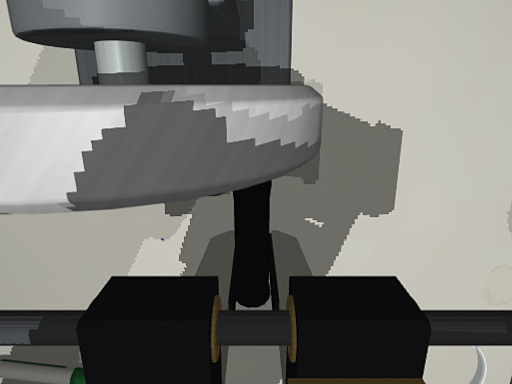

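Radial force is building up (+19 N in y), so my circle centre is about 3 mm off. A chord fit puts the centre at y≈−0.151, TCP z≈0.0765, with the handle now at about 106°. I'll correct for that and carry on.

```bash
cat > tab.py <<'E'
import numpy as np
def tab(start,n,step=5,rows=3,r=.05,sgn=1):
    a=start;acc=np.zeros(2);tot=np.zeros(2)
    p0=np.array([np.sin(np.radians(a)),-np.cos(np.radians(a))])*r
    for k in range(n):
        o=[]
        for j in range(rows):
            a+=step*sgn
            p=np.array([np.sin(np.radians(a)),-np.cos(np.radians(a))])*r-p0
            d=np.round(p-acc,4);acc+=d
            o+=[0,float(d[0])+0.,float(d[1])+0.,0,0,0]
        print(a,o)
E
python3 -c "
from tab import *
tab(120,8)"
```

```text
135 [0, -0.0023, 0.0037, 0, 0, 0, 0, -0.0027, 0.0034, 0, 0, 0, 0, -0.0029, 0.0033, 0, 0, 0]
150 [0, -0.0033, 0.0029, 0, 0, 0, 0, -0.0034, 0.0027, 0, 0, 0, 0, -0.0037, 0.0023, 0, 0, 0]
165 [0, -0.0039, 0.002, 0, 0, 0, 0, -0.004, 0.0017, 0, 0, 0, 0, -0.0042, 0.0013, 0, 0, 0]
180 [0, -0.0042, 0.0009, 0, 0, 0, 0, -0.0043, 0.0006, 0, 0, 0, 0, -0.0044, 0.0002, 0, 0, 0]
195 [0, -0.0044, -0.0002, 0, 0, 0, 0, -0.0043, -0.0006, 0, 0, 0, 0, -0.0042, -0.0009, 0, 0, 0]
210 [0, -0.0042, -0.0013, 0, 0, 0, 0, -0.004, -0.0017, 0, 0, 0, 0, -0.0039, -0.002, 0, 0, 0]
225 [0, -0.0037, -0.0023, 0, 0, 0, 0, -0.0034, -0.0027, 0, 0, 0, 0, -0.0033, -0.0029, 0, 0, 0]
240 [0, -0.0029, -0.0033, 0, 0, 0, 0, -0.0027, -0.0034, 0, 0, 0, 0, -0.0023, -0.0037, 0, 0, 0]
```

Emit:
move_arm(commands=[0, -0.0025, 0.0039, 0, 0, 0, 0, -0.0025, 0.0039, 0, 0, 0, 0, -0.0025, 0.0039, 0, 0, 0])

```text
t: 9.38
tool_pos: [0.5906, -0.1937, 0.0516]
eef_rot: [1.0, -0.008, 0.0, -0.0]
wrist_force: [-2.3, 4.4, 8.8]
grip_width: 0.0159
```

Emit:
move_arm(commands=[0, -0.0023, 0.0037, 0, 0, 0, 0, -0.0027, 0.0034, 0, 0, 0, 0, -0.0029, 0.0033, 0, 0, 0])

```text
t: 9.63
tool_pos: [0.5908, -0.1862, 0.0416]
eef_rot: [1.0, -0.008, 0.0, -0.0]
wrist_force: [-4.3, 4.4, 13.2]
grip_width: 0.0157
```

Emit:
move_arm(commands=[0, -0.0033, 0.0029, 0, 0, 0, 0, -0.0034, 0.0027, 0, 0, 0, 0, -0.0037, 0.0023, 0, 0, 0])

```text
t: 9.88
tool_pos: [0.5909, -0.1765, 0.034]
eef_rot: [1.0, -0.008, 0.0, 0.0]
wrist_force: [-5.3, -0.9, 13.5]
grip_width: 0.0155
```

Emit:
move_arm(commands=[0, -0.0039, 0.002, 0, 0, 0, 0, -0.004, 0.0017, 0, 0, 0, 0, -0.0042, 0.0013, 0, 0, 0])

```text
t: 10.13
tool_pos: [0.5911, -0.1651, 0.029]
eef_rot: [1.0, -0.008, 0.0, 0.001]
wrist_force: [-6.6, -6.7, 12.6]
grip_width: 0.0153
```

Emit:
move_arm(commands=[0, -0.0042, 0.0009, 0, 0, 0, 0, -0.0043, 0.0006, 0, 0, 0, 0, -0.0044, 0.0002, 0, 0, 0])

```text
t: 10.38
tool_pos: [0.5912, -0.1528, 0.027]
eef_rot: [1.0, -0.008, 0.0, 0.001]
wrist_force: [-4.8, -10.9, 7.1]
grip_width: 0.0154
```

Emit:
move_arm(commands=[0, -0.0044, -0.0002, 0, 0, 0, 0, -0.0043, -0.0006, 0, 0, 0, 0, -0.0042, -0.0009, 0, 0, 0])

```text
t: 10.63
tool_pos: [0.5913, -0.1402, 0.0282]
eef_rot: [1.0, -0.008, 0.0, 0.001]
wrist_force: [-3.1, -11.8, 1.6]
grip_width: 0.0158
```

Emit:
move_arm(commands=[0, -0.0042, -0.0013, 0, 0, 0, 0, -0.004, -0.0017, 0, 0, 0, 0, -0.0039, -0.002, 0, 0, 0])

```text
t: 10.88
tool_pos: [0.5914, -0.1279, 0.0326]
eef_rot: [1.0, -0.008, -0.0, 0.001]
wrist_force: [-0.1, -11.3, -4.9]
grip_width: 0.0155
```

Emit:
move_arm(commands=[0, -0.0037, -0.0023, 0, 0, 0, 0, -0.0034, -0.0027, 0, 0, 0, 0, -0.0033, -0.0029, 0, 0, 0])

```text
t: 11.13
tool_pos: [0.5914, -0.1171, 0.0401]
eef_rot: [1.0, -0.008, -0.0, 0.001]
wrist_force: [2.5, -8.8, -8.4]
grip_width: 0.016
```

Emit:
move_arm(commands=[0, -0.0029, -0.0033, 0, 0, 0, 0, -0.0027, -0.0034, 0, 0, 0, 0, -0.0023, -0.0037, 0, 0, 0])

```text
t: 11.38
tool_pos: [0.5914, -0.1086, 0.0501]
eef_rot: [1.0, -0.008, -0.001, 0.001]
wrist_force: [3.6, -5.4, -11.3]
grip_width: 0.0154
```

```bash
python3 - <<'E'
import numpy as np
from scipy.optimize import least_squares
D=np.array([[-.1937,.0516],[-.1862,.0416],[-.1765,.034],[-.1651,.029],[-.1528,.027],[-.1402,.0282],[-.1279,.0326]])
f=least_squares(lambda p:np.hypot(*(D-p[:2]).T)-.05,[-.15,.0765]);print(f.x,f.fun*1000)
f=least_squares(lambda p:np.hypot(*(D-p[:2]).T)-p[2],[-.15,.0765,.05]);print(f.x,f.fun*1000)
from tab import *
tab(240,16)
E
```

```text
[-0.15080716  0.07698687] [-0.15736352  0.04880794  0.07986126  0.07019556  0.02657455 -0.07335185
 -0.05070582]
[-0.15098267  0.07637902  0.04943721] [-0.05330657  0.05865115  0.03111394  0.00032686 -0.02476499 -0.06633519
  0.05431981]
255 [0, -0.002, -0.0039, 0, 0, 0, 0, -0.0017, -0.004, 0, 0, 0, 0, -0.0013, -0.0042, 0, 0, 0]
270 [0, -0.0009, -0.0042, 0, 0, 0, 0, -0.0006, -0.0043, 0, 0, 0, 0, -0.0002, -0.0044, 0, 0, 0]
285 [0, 0.0002, -0.0044, 0, 0, 0, 0, 0.0006, -0.0043, 0, 0, 0, 0, 0.0009, -0.0042, 0, 0, 0]
300 [0, 0.0013, -0.0042, 0, 0, 0, 0, 0.0017, -0.004, 0, 0, 0, 0, 0.002, -0.0039, 0, 0, 0]
315 [0, 0.0023, -0.0037, 0, 0, 0, 0, 0.0027, -0.0034, 0, 0, 0, 0, 0.0029, -0.0033, 0, 0, 0]
330 [0, 0.0033, -0.0029, 0, 0, 0, 0, 0.0034, -0.0027, 0, 0, 0, 0, 0.0037, -0.0023, 0, 0, 0]
345 [0, 0.0039, -0.002, 0, 0, 0, 0, 0.004, -0.0017, 0, 0, 0, 0, 0.0042, -0.0013, 0, 0, 0]
360 [0, 0.0042, -0.0009, 0, 0, 0, 0, 0.0043, -0.0006, 0, 0, 0, 0, 0.0044, -0.0002, 0, 0, 0]
375 [0, 0.0044, 0.0002, 0, 0, 0, 0, 0.0043, 0.0006, 0, 0, 0, 0, 0.0042, 0.0009, 0, 0, 0]
390 [0, 0.0042, 0.0013, 0, 0, 0, 0, 0.004, 0.0017, 0, 0, 0, 0, 0.0039, 0.002, 0, 0, 0]
405 [0, 0.0037, 0.0023, 0, 0, 0, 0, 0.0034, 0.0027, 0, 0, 0, 0, 0.0033, 0.0029, 0, 0, 0]
420 [0, 0.0029, 0.0033, 0, 0, 0, 0, 0.0027, 0.0034, 0, 0, 0, 0, 0.0023, 0.0037, 0, 0, 0]
435 [0, 0.002, 0.0039, 0, 0, 0, 0, 0.0017, 0.004, 0, 0, 0, 0, 0.0013, 0.0042, 0, 0, 0]
450 [0, 0.0009, 0.0042, 0, 0, 0, 0, 0.0006, 0.0043, 0, 0, 0, 0, 0.0002, 0.0044, 0, 0, 0]
465 [0, -0.0002, 0.0044, 0, 0, 0, 0, -0.0006, 0.0043, 0, 0, 0, 0, -0.0009, 0.0042, 0, 0, 0]
480 [0, -0.0013, 0.0042, 0, 0, 0, 0, -0.0017, 0.004, 0, 0, 0, 0, -0.002, 0.0039, 0, 0, 0]
```

The centre is confirmed at (−0.151, 0.0766). Continue round.

Emit:
move_arm(commands=[0, -0.002, -0.0039, 0, 0, 0, 0, -0.0017, -0.004, 0, 0, 0, 0, -0.0013, -0.0042, 0, 0, 0])

```text
t: 11.63
tool_pos: [0.5915, -0.1029, 0.0621]
eef_rot: [1.0, -0.008, -0.001, -0.0]
wrist_force: [4.0, -0.5, -11.5]
grip_width: 0.0157
```

Emit:
move_arm(commands=[0, -0.0009, -0.0042, 0, 0, 0, 0, -0.0006, -0.0043, 0, 0, 0, 0, -0.0002, -0.0044, 0, 0, 0])

```text
t: 11.88
tool_pos: [0.5916, -0.1005, 0.0763]
eef_rot: [1.0, -0.008, -0.001, -0.0]
wrist_force: [3.1, 1.6, -11.2]
grip_width: 0.0154
```

Emit:
move_arm(commands=[0, 0.0002, -0.0044, 0, 0, 0, 0, 0.0006, -0.0043, 0, 0, 0, 0, 0.0009, -0.0042, 0, 0, 0])

```text
t: 12.13
tool_pos: [0.5916, -0.102, 0.0898]
eef_rot: [1.0, -0.008, -0.0, -0.0]
wrist_force: [1.1, 4.5, -9.5]
grip_width: 0.0157
```

Emit:
move_arm(commands=[0, 0.0013, -0.0042, 0, 0, 0, 0, 0.0017, -0.004, 0, 0, 0, 0, 0.002, -0.0039, 0, 0, 0])

```text
t: 12.38
tool_pos: [0.5915, -0.107, 0.1022]
eef_rot: [1.0, -0.008, -0.0, -0.0]
wrist_force: [0.3, 5.9, -6.3]
grip_width: 0.0158
```

Emit:
move_arm(commands=[0, 0.0023, -0.0037, 0, 0, 0, 0, 0.0027, -0.0034, 0, 0, 0, 0, 0.0029, -0.0033, 0, 0, 0])

```text
t: 12.63
tool_pos: [0.5915, -0.1151, 0.1128]
eef_rot: [1.0, -0.008, -0.0, -0.0]
wrist_force: [-0.4, 4.2, -5.5]
grip_width: 0.0155
```

Emit:
move_arm(commands=[0, 0.0033, -0.0029, 0, 0, 0, 0, 0.0034, -0.0027, 0, 0, 0, 0, 0.0037, -0.0023, 0, 0, 0])

```text
t: 12.88
tool_pos: [0.5914, -0.1257, 0.1208]
eef_rot: [1.0, -0.008, -0.0, -0.0]
wrist_force: [-1.9, 5.5, -3.4]
grip_width: 0.0156
```

Emit:
move_arm(commands=[0, 0.0039, -0.002, 0, 0, 0, 0, 0.004, -0.0017, 0, 0, 0, 0, 0.0042, -0.0013, 0, 0, 0])

```text
t: 13.13
tool_pos: [0.5912, -0.1381, 0.1258]
eef_rot: [1.0, -0.008, 0.0, -0.0]
wrist_force: [-1.9, 4.5, -1.7]
grip_width: 0.0157
```

Emit:
move_arm(commands=[0, 0.0042, -0.0009, 0, 0, 0, 0, 0.0043, -0.0006, 0, 0, 0, 0, 0.0044, -0.0002, 0, 0, 0])

```text
t: 13.38
tool_pos: [0.5911, -0.1514, 0.1273]
eef_rot: [1.0, -0.008, 0.0, 0.0]
wrist_force: [-3.0, 3.0, 1.3]
grip_width: 0.0156
```

Emit:
move_arm(commands=[0, 0.0044, 0.0002, 0, 0, 0, 0, 0.0043, 0.0006, 0, 0, 0, 0, 0.0042, 0.0009, 0, 0, 0])

```text
t: 13.63
tool_pos: [0.591, -0.1646, 0.1252]
eef_rot: [1.0, -0.008, 0.0, 0.0]
wrist_force: [-3.9, 2.0, 2.6]
grip_width: 0.0154
```

Emit:
move_arm(commands=[0, 0.0042, 0.0013, 0, 0, 0, 0, 0.004, 0.0017, 0, 0, 0, 0, 0.0039, 0.002, 0, 0, 0])

```text
t: 13.88
tool_pos: [0.5908, -0.1766, 0.1198]
eef_rot: [1.0, -0.008, 0.0, 0.0]
wrist_force: [-3.5, 0.5, 2.5]
grip_width: 0.0155
```

Emit:
move_arm(commands=[0, 0.0037, 0.0023, 0, 0, 0, 0, 0.0034, 0.0027, 0, 0, 0, 0, 0.0033, 0.0029, 0, 0, 0])

```text
t: 14.13
tool_pos: [0.5907, -0.1867, 0.1116]
eef_rot: [1.0, -0.008, 0.0, 0.0]
wrist_force: [-1.4, 1.4, 1.7]
grip_width: 0.0155
```

Emit:
move_arm(commands=[0, 0.0029, 0.0033, 0, 0, 0, 0, 0.0027, 0.0034, 0, 0, 0, 0, 0.0023, 0.0037, 0, 0, 0])

```text
t: 14.38
tool_pos: [0.5906, -0.1944, 0.1011]
eef_rot: [1.0, -0.008, 0.0, -0.0]
wrist_force: [-1.1, 1.5, 1.6]
grip_width: 0.0153
```

Emit:
move_arm(commands=[0, 0.002, 0.0039, 0, 0, 0, 0, 0.0017, 0.004, 0, 0, 0, 0, 0.0013, 0.0042, 0, 0, 0])

```text
t: 14.63
tool_pos: [0.5905, -0.1991, 0.089]
eef_rot: [1.0, -0.008, 0.0, -0.0]
wrist_force: [-1.0, 4.6, 0.7]
grip_width: 0.0154
```

Emit:
move_arm(commands=[0, 0.0009, 0.0042, 0, 0, 0, 0, 0.0006, 0.0043, 0, 0, 0, 0, 0.0002, 0.0044, 0, 0, 0])

```text
t: 14.88
tool_pos: [0.5905, -0.2006, 0.0762]
eef_rot: [1.0, -0.008, 0.0, -0.0]
wrist_force: [0.1, 4.9, 4.0]
grip_width: 0.0158
```

Emit:
move_arm(commands=[0, -0.0002, 0.0044, 0, 0, 0, 0, -0.0006, 0.0043, 0, 0, 0, 0, -0.0009, 0.0042, 0, 0, 0])

```text
t: 15.13
tool_pos: [0.5906, -0.1987, 0.0635]
eef_rot: [1.0, -0.008, 0.0, -0.0]
wrist_force: [-1.2, 6.4, 6.9]
grip_width: 0.0156
```

```bash
cat > fit.py <<'E'
import numpy as np
from scipy.optimize import least_squares
# y,z,fy,fz
D=np.array([[-.1937,.0516,4.4,8.8],[-.1862,.0416,4.4,13.2],[-.1765,.034,-.9,13.5],[-.1651,.029,-6.7,12.6],[-.1528,.027,-10.9,7.1],[-.1402,.0282,-11.8,1.6],[-.1279,.0326,-11.3,-4.9],[-.1171,.0401,-8.8,-8.4],[-.1086,.0501,-5.4,-11.3],[-.1029,.0621,-.5,-11.5],[-.1005,.0763,1.6,-11.2],[-.102,.0898,4.5,-9.5],[-.107,.1022,5.9,-6.3],[-.1151,.1128,4.2,-5.5],[-.1257,.1208,5.5,-3.4],[-.1381,.1258,4.5,-1.7],[-.1514,.1273,3,1.3],[-.1646,.1252,2,2.6],[-.1766,.1198,.5,2.5]])
def run(D):
    f=least_squares(lambda p:np.hypot(*(D[:,:2]-p[:2]).T)-p[2],[-.15,.0765,.05]);c=f.x
    print("centre",c.round(5),"res mm",(f.fun*1000).round(2))
    y,z=(D[:,:2]-c[:2]).T;th=np.arctan2(-y,z)
    ft=D[:,2]*-np.cos(th)+D[:,3]*-np.sin(th); fr=D[:,2]*-np.sin(th)+D[:,3]*np.cos(th)
    s=np.where(D.shape[1]>4 and D[:,-1] or 1,1,1) if 0 else (D[:,4] if D.shape[1]>4 else np.ones(len(D)))
    # ft = -s*Ff + g*sin(th+phi)... heavy at handle angle th+phi (cw from up); weight falls cw if sin>0 -> pushes tool along +t
    A=np.c_[-s,np.sin(th),np.cos(th)]
    x,*_=np.linalg.lstsq(A,ft,rcond=None);r=ft-A@x
    phi=np.arctan2(x[2],x[1]);amp=np.hypot(*x[1:])
    cov=np.linalg.inv(A.T@A)*r.var()
    print("Ff",x[0],"amp",amp,"phi",np.degrees(phi),"target th",np.degrees(np.pi-phi)%360,"+-",np.degrees(np.sqrt(cov[1,1])/amp))
    for t,a,b,q in zip(np.degrees(th)%360,ft,fr,r):print(round(t,1),a.round(1),b.round(1),q.round(2))
if __name__=="__main__":run(D)
E
python3 fit.py
```

```text
centre [-0.15064  0.07717  0.05016] res mm [-0.07  0.14  0.17  0.14  0.06 -0.08 -0.12 -0.16 -0.15 -0.09 -0.01  0.1
  0.15  0.17  0.1   0.06 -0.02 -0.14 -0.25]
Ff 7.016201477209313 amp 5.391299689023432 phi 42.307031106367425 target th 137.69296889363258 +- 1.6960958338139638
120.7 -5.3 -8.3 0.12
135.0 -6.2 -12.4 0.54
149.1 -7.7 -11.1 0.37
163.3 -10.0 -10.1 -0.69
177.5 -11.2 -6.6 -0.73
192.0 -11.2 -4.0 0.19
207.0 -12.3 -0.8 -0.23
222.1 -12.2 0.3 0.22
237.2 -12.4 1.6 -0.09
252.5 -11.1 3.0 0.79
269.0 -11.2 1.8 -0.1
284.6 -10.3 2.0 -0.36
299.8 -8.4 2.0 0.27
315.1 -6.9 -0.9 0.41
330.2 -6.5 -0.2 -0.62
345.5 -4.8 -0.5 -0.28
0.9 -3.0 1.3 0.31
16.2 -2.6 1.9 -0.23
31.3 -1.7 1.9 0.12
```

```bash
cat >> fit.py <<'E'
D2=np.vstack([D,[[-.1867,.1116,1.4,1.7],[-.1944,.1011,1.5,1.6],[-.1991,.089,4.6,.7],[-.2006,.0762,4.9,4.0],[-.1987,.0635,6.4,6.9]]])
E
python3 -c "
import fit;fit.run(fit.D2)
from tab import *
tab(105,4);tab(165,11,sgn=-1)"
```

```text
centre [-0.15055  0.07714  0.05011] res mm [ 0.04  0.24  0.24  0.19  0.09 -0.08 -0.14 -0.2  -0.2  -0.14 -0.05  0.07
  0.14  0.18  0.13  0.12  0.06 -0.04 -0.12 -0.16 -0.14 -0.13 -0.05 -0.06]
Ff 7.103664055752603 amp 5.273907914250249 phi 43.243133893002636 target th 136.75686610699736 +- 1.3916094856235757
120.6 -5.3 -8.3 0.31
134.9 -6.2 -12.4 0.69
149.0 -7.7 -11.1 0.49
163.2 -10.1 -10.1 -0.61
177.4 -11.2 -6.6 -0.67
191.9 -11.2 -4.0 0.22
207.0 -12.3 -0.8 -0.23
222.1 -12.2 0.3 0.2
237.2 -12.4 1.6 -0.13
252.5 -11.1 3.0 0.74
269.0 -11.2 1.8 -0.17
284.6 -10.3 2.0 -0.42
299.9 -8.4 2.0 0.23
315.2 -6.9 -0.9 0.39
330.4 -6.5 -0.2 -0.6
345.6 -4.8 -0.5 -0.23
1.0 -3.0 1.2 0.4
16.3 -2.6 1.9 -0.09
31.4 -1.7 1.9 0.29
46.4 -2.2 0.2 -0.37
61.4 -2.1 -0.5 -0.12
76.3 -1.8 -4.3 0.74
91.1 -3.9 -5.0 -0.58
105.8 -4.9 -8.0 -0.5
120 [0, -0.0013, 0.0042, 0, 0, 0, 0, -0.0017, 0.004, 0, 0, 0, 0, -0.002, 0.0039, 0, 0, 0]
135 [0, -0.0023, 0.0036, 0, 0, 0, 0, -0.0027, 0.0035, 0, 0, 0, 0, -0.0029, 0.0032, 0, 0, 0]
150 [0, -0.0033, 0.003, 0, 0, 0, 0, -0.0034, 0.0026, 0, 0, 0, 0, -0.0037, 0.0024, 0, 0, 0]
165 [0, -0.00
[... 388 characters left out ...]
0016, -0.004, 0, 0, 0, 0, 0.0014, -0.0042, 0, 0, 0]
90 [0, 0.0009, -0.0042, 0, 0, 0, 0, 0.0006, -0.0043, 0, 0, 0, 0, 0.0002, -0.0044, 0, 0, 0]
75 [0, -0.0002, -0.0044, 0, 0, 0, 0, -0.0006, -0.0043, 0, 0, 0, 0, -0.0009, -0.0042, 0, 0, 0]
60 [0, -0.0014, -0.0042, 0, 0, 0, 0, -0.0016, -0.004, 0, 0, 0, 0, -0.002, -0.0039, 0, 0, 0]
45 [0, -0.0024, -0.0037, 0, 0, 0, 0, -0.0026, -0.0034, 0, 0, 0, 0, -0.003, -0.0033, 0, 0, 0]
30 [0, -0.0032, -0.0029, 0, 0, 0, 0, -0.0035, -0.0027, 0, 0, 0, 0, -0.0036, -0.0023, 0, 0, 0]
15 [0, -0.0039, -0.002, 0, 0, 0, 0, -0.004, -0.0017, 0, 0, 0, 0, -0.0042, -0.0013, 0, 0, 0]
0 [0, -0.0043, -0.0009, 0, 0, 0, 0, -0.0043, -0.0006, 0, 0, 0, 0, -0.0043, -0.0002, 0, 0, 0]
```

Target is about 137° and the fitted amplitude matches the specification. I'll collect reverse-direction samples round the target as a check.

Emit:
move_arm(commands=[0, -0.0013, 0.0042, 0, 0, 0, 0, -0.0017, 0.004, 0, 0, 0, 0, -0.002, 0.0039, 0, 0, 0])

```text
t: 15.38
tool_pos: [0.5907, -0.1939, 0.0517]
eef_rot: [1.0, -0.008, 0.0, -0.0]
wrist_force: [-3.6, 5.6, 10.9]
grip_width: 0.0155
```

Emit:
move_arm(commands=[0, -0.0023, 0.0036, 0, 0, 0, 0, -0.0027, 0.0035, 0, 0, 0, 0, -0.0029, 0.0032, 0, 0, 0])

```text
t: 15.63
tool_pos: [0.5908, -0.1863, 0.0418]
eef_rot: [1.0, -0.008, 0.0, 0.0]
wrist_force: [-5.4, 3.7, 11.9]
grip_width: 0.0156
```

Emit:
move_arm(commands=[0, -0.0033, 0.003, 0, 0, 0, 0, -0.0034, 0.0026, 0, 0, 0, 0, -0.0037, 0.0024, 0, 0, 0])

```text
t: 15.88
tool_pos: [0.591, -0.1766, 0.034]
eef_rot: [1.0, -0.008, 0.0, 0.001]
wrist_force: [-6.4, -0.3, 13.8]
grip_width: 0.0157
```

Emit:
move_arm(commands=[0, -0.0039, 0.002, 0, 0, 0, 0, -0.004, 0.0016, 0, 0, 0, 0, -0.0042, 0.0014, 0, 0, 0])

```text
t: 16.13
tool_pos: [0.5911, -0.1652, 0.029]
eef_rot: [1.0, -0.008, 0.0, 0.001]
wrist_force: [-6.7, -6.4, 11.7]
grip_width: 0.0155
```

Emit:
move_arm(commands=[0, 0.0042, -0.0013, 0, 0, 0, 0, 0.004, -0.0017, 0, 0, 0, 0, 0.0039, -0.002, 0, 0, 0])

```text
t: 16.38
tool_pos: [0.5908, -0.1751, 0.0333]
eef_rot: [1.0, -0.008, -0.0, -0.001]
wrist_force: [-1.3, 9.5, 5.9]
grip_width: 0.0157
```

Emit:
move_arm(commands=[0, 0.0036, -0.0023, 0, 0, 0, 0, 0.0035, -0.0027, 0, 0, 0, 0, 0.0032, -0.0029, 0, 0, 0])

```text
t: 16.63
tool_pos: [0.5907, -0.1851, 0.0409]
eef_rot: [1.0, -0.008, -0.0, -0.001]
wrist_force: [1.5, 11.1, 1.2]
grip_width: 0.0157
```

Emit:
move_arm(commands=[0, 0.003, -0.0033, 0, 0, 0, 0, 0.0026, -0.0034, 0, 0, 0, 0, 0.0024, -0.0037, 0, 0, 0])

```text
t: 16.88
tool_pos: [0.5905, -0.193, 0.0508]
eef_rot: [1.0, -0.008, -0.0, -0.001]
wrist_force: [2.6, 10.1, -3.6]
grip_width: 0.0159
```

Emit:
move_arm(commands=[0, 0.002, -0.0039, 0, 0, 0, 0, 0.0016, -0.004, 0, 0, 0, 0, 0.0014, -0.0042, 0, 0, 0])

```text
t: 17.13
tool_pos: [0.5904, -0.1983, 0.0625]
eef_rot: [1.0, -0.008, -0.0, -0.001]
wrist_force: [5.5, 8.1, -7.7]
grip_width: 0.0152
```

Emit:
move_arm(commands=[0, 0.0009, -0.0042, 0, 0, 0, 0, 0.0006, -0.0043, 0, 0, 0, 0, 0.0002, -0.0044, 0, 0, 0])

```text
t: 17.38
tool_pos: [0.5904, -0.2004, 0.0752]
eef_rot: [1.0, -0.008, -0.0, -0.0]
wrist_force: [6.1, 2.4, -10.4]
grip_width: 0.0153
```

Emit:
move_arm(commands=[0, -0.0002, -0.0044, 0, 0, 0, 0, -0.0006, -0.0043, 0, 0, 0, 0, -0.0009, -0.0042, 0, 0, 0])

```text
t: 17.63
tool_pos: [0.5904, -0.1993, 0.088]
eef_rot: [1.0, -0.008, -0.0, 0.0]
wrist_force: [5.2, -1.0, -11.1]
grip_width: 0.0155
```

Emit:
move_arm(commands=[0, -0.0014, -0.0042, 0, 0, 0, 0, -0.0016, -0.004, 0, 0, 0, 0, -0.002, -0.0039, 0, 0, 0])

```text
t: 17.88
tool_pos: [0.5905, -0.195, 0.1002]
eef_rot: [1.0, -0.008, -0.0, 0.001]
wrist_force: [4.8, -4.1, -11.0]
grip_width: 0.0158
```

Emit:
move_arm(commands=[0, -0.0024, -0.0037, 0, 0, 0, 0, -0.0026, -0.0034, 0, 0, 0, 0, -0.003, -0.0033, 0, 0, 0])

```text
t: 18.13
tool_pos: [0.5906, -0.1877, 0.1108]
eef_rot: [1.0, -0.008, 0.0, 0.001]
wrist_force: [2.9, -8.0, -8.6]
grip_width: 0.0156
```

```bash
cat >> fit.py <<'E'
F=[[-.1939,.0517,5.6,10.9],[-.1863,.0418,3.7,11.9],[-.1766,.034,-.3,13.8],[-.1652,.029,-6.4,11.7]]
B=[[-.1751,.0333,9.5,5.9],[-.1851,.0409,11.1,1.2],[-.193,.0508,10.1,-3.6],[-.1983,.0625,8.1,-7.7],[-.2004,.0752,2.4,-10.4],[-.1993,.088,-1.,-11.1],[-.195,.1002,-4.1,-11.],[-.1877,.1108,-8.,-8.6]]
F=np.vstack([D2,F]);B=np.array(B)
D3=np.vstack([np.c_[F,np.ones(len(F))],np.c_[B,-np.ones(len(B))]])
E
python3 -c "
import fit;fit.run(fit.D3)
from tab import *
tab(45,11)"
```

```text
centre [-0.15053  0.0771   0.05011] res mm [ 0.03  0.21  0.21  0.15  0.04 -0.13 -0.18 -0.24 -0.24 -0.17 -0.07  0.06
  0.14  0.19  0.15  0.15  0.09  0.   -0.09 -0.13 -0.11 -0.11 -0.04 -0.06
  0.15  0.14  0.26  0.18  0.11 -0.06 -0.16 -0.16 -0.21 -0.14 -0.    0.06]
Ff 7.028205743986153 amp 5.15877016480579 phi 43.30359107818134 target th 136.69640892181866 +- 1.2179508569922317
120.6 -5.3 -8.3 0.26
134.9 -6.3 -12.4 0.61
148.9 -7.7 -11.1 0.38
163.2 -10.1 -10.1 -0.74
177.4 -11.2 -6.6 -0.82
191.9 -11.2 -4.0 0.05
207.0 -12.3 -0.8 -0.41
222.1 -12.2 0.3 0.01
237.2 -12.4 1.6 -0.32
252.5 -11.1 3.0 0.55
269.1 -11.2 1.8 -0.33
284.7 -10.3 1.9 -0.56
300.0 -8.4 2.0 0.11
315.2 -6.9 -0.9 0.31
330.4 -6.5 -0.2 -0.65
345.7 -4.8 -0.5 -0.25
1.0 -3.0 1.2 0.4
16.3 -2.6 1.9 -0.07
31.4 -1.7 1.9 0.32
46.4 -2.2 0.2 -0.33
61.3 -2.1 -0.5 -0.09
76.2 -1.8 -4.3 0.77
91.0 -3.9 -5.0 -0.57
105.8 -4.9 -8.0 -0.52
120.4 -6.6 -10.3 -1.0
134.6 -5.9 -11.0 0.97
148.8 -7.4 -11.7 0.72
163.0 -9.5 -9.3 -0.22
150.7 5.4 -9.8 -0.38
136.3 7.2 -8.5 0.14
121.8 8.4 -6.7 0.02
107.0 9.7 -5.5 0.15
92.2 10.5 -2.0 -0.16
77.4 11.1 -1.4 -0.41
6
[... 338 characters left out ...]
, -0.0006, 0.0043, 0, 0, 0, 0, -0.001, 0.0043, 0, 0, 0]
120 [0, -0.0013, 0.0042, 0, 0, 0, 0, -0.0016, 0.004, 0, 0, 0, 0, -0.0021, 0.0039, 0, 0, 0]
135 [0, -0.0023, 0.0036, 0, 0, 0, 0, -0.0027, 0.0035, 0, 0, 0, 0, -0.0029, 0.0032, 0, 0, 0]
150 [0, -0.0032, 0.003, 0, 0, 0, 0, -0.0035, 0.0026, 0, 0, 0, 0, -0.0037, 0.0024, 0, 0, 0]
165 [0, -0.0038, 0.002, 0, 0, 0, 0, -0.0041, 0.0016, 0, 0, 0, 0, -0.0041, 0.0014, 0, 0, 0]
180 [0, -0.0043, 0.0009, 0, 0, 0, 0, -0.0043, 0.0006, 0, 0, 0, 0, -0.0044, 0.0002, 0, 0, 0]
195 [0, -0.0043, -0.0002, 0, 0, 0, 0, -0.0043, -0.0006, 0, 0, 0, 0, -0.0043, -0.0009, 0, 0, 0]
210 [0, -0.0042, -0.0014, 0, 0, 0, 0, -0.004, -0.0016, 0, 0, 0, 0, -0.0039, -0.002, 0, 0, 0]
```

Forward and reverse data agree on a target of 136.7° ± 1.5°. Approach clockwise and settle there.

Emit:
move_arm(commands=[0, 0.0029, 0.0032, 0, 0, 0, 0, 0.0027, 0.0035, 0, 0, 0, 0, 0.0023, 0.0037, 0, 0, 0, 0, 0.0021, 0.0038, 0, 0, 0, 0, 0.0016, 0.0041, 0, 0, 0, 0, 0.0013, 0.0041, 0, 0, 0, 0, 0.001, 0.0043, 0, 0, 0, 0, 0.0006, 0.0043, 0, 0, 0, 0, 0.0001, 0.0044, 0, 0, 0, 0, -0.0001, 0.0043, 0, 0, 0, 0, -0.0006, 0.0043, 0, 0, 0, 0, -0.001, 0.0043, 0, 0, 0])

```text
t: 19.13
tool_pos: [0.5905, -0.1988, 0.0636]
eef_rot: [1.0, -0.008, 0.0, -0.0]
wrist_force: [-0.1, 6.6, 6.7]
grip_width: 0.0158
```

Emit:
move_arm(commands=[0, -0.0013, 0.0042, 0, 0, 0, 0, -0.0016, 0.004, 0, 0, 0, 0, -0.0021, 0.0039, 0, 0, 0, 0, -0.0023, 0.0036, 0, 0, 0, 0, -0.0027, 0.0035, 0, 0, 0, 0, -0.0029, 0.0032, 0, 0, 0, 0, -0.0012, 0.0012, 0, 0, 0, 0, 0, 0, 0, 0, 0, 0, 0, 0, 0, 0, 0, 0, 0, 0, 0, 0, 0])

```text
t: 19.97
tool_pos: [0.5907, -0.1849, 0.0405]
eef_rot: [1.0, -0.008, 0.0, 0.0]
wrist_force: [-1.8, 4.1, 8.0]
grip_width: 0.0157
```

```bash
python3 - <<'E'
from h import *
s=bot.state();p=s['tool_pos'];c=[-.15053,.0771];th=np.degrees(np.arctan2(-(p[1]-c[0]),p[2]-c[1]))
print(s['t'],p,s['wrist_force'],s['grip_width'],th)
im=eyes.get_image("wrist");cv2.imwrite(f"pics/wrist9.png",im[:,:,::-1])
for _ in range(3):
    eyes.get_image("top")
    for q in("handle","handle_grip"):
        r=nets.mark_of(q,"wrist")
        if r:
            x=r[0]['xyz'];print(q,x,r[0]['conf'],np.degrees(np.arctan2(-(x[1]+.1525),x[2]-.125)))
    print(bot.state()['tool_pos'],bot.state()['wrist_force'])
E
```

```text
19.9667 [ 0.59074239 -0.18488632  0.04049116] [-1.76978836  4.08395654  7.99209086] 0.0156728795269944 136.81802818490902
handle_grip [0.5976, -0.1861, 0.0849] 0.77 140.04018219895815
[ 0.59073359 -0.18471604  0.04035208] [-2.22206107  5.25031388  6.33609618]
handle_grip [0.5976, -0.1861, 0.0849] 0.77 140.04018219895815
[ 0.59068497 -0.18464498  0.04027719] [-0.16405265  6.17557478  7.13766312]
handle_grip [0.5976, -0.1861, 0.0849] 0.77 140.04018219895815
[ 0.59073222 -0.18459502  0.04030571] [-1.25920773  5.62447936  7.05997576]
```

View pics/wrist9.png

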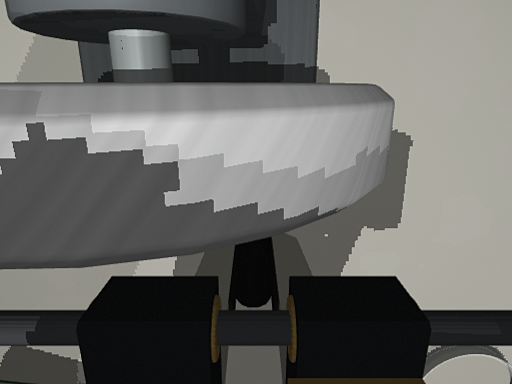

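```bash
python3 - <<'E'
from station import bot,order
s=bot.state();print(s['t'],s['tool_pos'],abs(s['dq']).max(),s['wrist_force'],s['grip_width'])
print(order.finish_job())
E
```

```text
20.4667 [ 0.59073222 -0.18459502  0.04030571] 0.0012758170950051468 [-1.25920773  5.62447936  7.05997576] 0.015691214767053326
the job is handed in; nothing more can be done
None
```

I gripped the crank handle and turned the disc a full turn clockwise, then about 120° back, to feel for the heavy side. I handed the job in at about 20.5 s, with the handle still gripped and the disc held still.

- **Heavy side:** the force fit gave about 5.2 N of pull from the weight and 7.0 N of friction at the handle. It puts the heavy side straight down with the handle at 136.7° clockwise from the top, with a fit error of about 1.2°. A small sensor offset could add 1–2°. Forward and reverse readings agreed.
- **Last check:** the handle stood at about 137°, the joints were practically still, and the grip reading was steady at 15.7 mm. The remaining force at the wrist was about 9 N, mostly from the arm pulling outwards on the handle.

**What went wrong or disagreed:**
- **First grasp:** it shut just above the handle. The fingertips looked about 30 mm higher than the tool position implied, so I went 30 mm lower and gripped again.
- **Circle centre:** my first estimate was about 3 mm off, which built up about 19 N of sideways force until I corrected it.
- **Camera against force fit:** the wrist camera network put the handle at about 140°, within its 4 mm error.
- **Friction:** the fitted 7.0 N is a little above the stated 6.4 N.

I did not take a last picture of the other items. The arm's path stayed clear of them.

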